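# Seat the bayonet filter cartridge in the suction unit and hold it for the leak check

### The job

Lift the filter cartridge with the flat wing grip straight up out of its spring clip on the rail, and fit it into the port on top of the suction unit with its two side lugs in the two slots. Push it down against the spring until its disc is flush on the collar, and, still pushing, twist it a quarter turn clockwise (seen from above) to the stop. Finish while still holding it: keep your grip on the wing and keep the disc pressed flush on the collar at the stop; leave the round-headed plug in its clip and do not shift the other things on the worktop.

Things in the scene. Friction and masses are not known exactly. Their poses are not given: they have to be found in the camera images.
- cartridge_wing (a point): Filter cartridge, white, 100 g, upright in one of the two clips: centre of its flat upright wing grip, 34 mm long along its y, 12 mm thick along x, 28 mm tall (pinch across the thickness, from above). Below: a disc 52 mm across, its top 14 and underside 22 mm below this point, then a round shank of 28 mm diameter. z up; half a turn about z makes no difference.
- cartridge_foot (a point): Centre of the underside of the cartridge's tapered foot, 44 mm below the wing's centre, same axes. Two lugs stand out of the shank on +y and -y (below the ends of the wing), reaching 21 mm from the axis, 8 mm wide, from 6 to 12 mm above this point.
- blank_head (a point): Blank plug in the other clip, to be left alone: same white shank and disc, but a round mushroom head 26 mm across and no lugs; the point is 44 mm above its foot.
- clip_rail: Fixed aluminium rail 240 mm long along its y, origin under its middle on the worktop. Two grey clips at y = +60 and -60 mm: the part's foot stands 24 mm above the worktop in a pocket 16 mm deep, lugs along the rail. Beyond the wing's ends (along y) stand posts to 62 mm height with sprung balls; nothing stands beside the wing's flat faces.
- rail_top (a point): Middle of the rail's top face, 24 mm above the worktop, axes of the rail. At each clip two sprung steel balls bear on the 45 degree bevelled rim of the disc: lifting straight up takes about 5 to 15 N over the first 6 mm, then the balls snap under the disc and push it up a little; after 16 mm the part is clear of the pocket.
- port_mouth (a point): Port of the suction unit: on its axis, at the top face of the grey collar (66 mm across, 74 mm above the worktop). z up, y along the two slots. Bore 31 mm; slots on +y and -y, 12 mm wide, to 24 mm from the axis. Fully home, the disc's underside lies on the collar: wing centre 22 mm above this point, foot 22 mm below it.
- port_track (a point): Point on the port's axis 6 mm below the collar's top, at the underside of its flange; axes as the port. Below it the lugs can turn clockwise seen from above (negative about z) by 1.45 rad (83 degrees) to a firm stop; a wall blocks the other sense. A 2 mm hump half-way lets the lugs pass only while the cartridge is pushed down.
- port_plunger (a joint): Sprung plunger in the port, pushed down by the cartridge's foot: 0 at rest (top 10 mm below the collar's top), 0.012 m with the disc flush on the collar. Its spring pushes up with 2.5 N at 0 and 11 N at 0.012. If let go after the twist, the cartridge rises 4 mm (to 0.008), its lugs under the flange.
- suction_unit: Suction unit, fixed: white housing 130x150x48 mm (x, y, z), the port in the middle of its top; a hose nozzle sticks out 22 mm on -y. Origin under its middle on the worktop.
- tape_roll: Bystander, to be left where it is: upright cream roll of surgical tape, 33 mm across, 50 mm tall; origin under its middle.
- gauze_pad: Bystander, to be left where it is: folded white gauze pad 37x57x10 mm, flat; origin under its middle.
- amber_bottle: Bystander, to be left where it is: brown glass bottle with black cap, 60 mm across, 142 mm tall; origin under its middle.
- white_bottle: Bystander, to be left where it is: white plastic bottle, 61 mm across, 150 mm tall; origin under its middle.
- needle_packet: Bystander, to be left where it is: flat packet 30x86x9 mm; origin under its middle.
Mind the look-alikes: they are no part of the job. Leave any orange or pink look-alike of the part that bears cartridge_wing alone.

How it is judged:
By the outcome, as a careful person would: the job done as asked, in the order asked, and still so for the second after the job is handed in, while the arm keeps its last pose, push and grip.
It also fails if it takes over 51 s, if anything falls off the work surface, if the arm or the gripper's body presses on something with over 40 N, if the wrist force passes 120 N, or if a joint passes its speed limit or range.

### The arm

A 7-joint arm with a two-finger parallel gripper is mounted at the origin on a cart in front of the work surface, level with it; the furniture and walls round the work are solid. World frame = base frame: x ahead of the robot, y to its left, z up, the work surface at z = 0. Lengths are in m, angles in degrees, forces in N, time in s.
With the tool pointing down it reaches from about 0.425 to 0.875 m from the base axis. Payload 4.7 kg.
Tool frame: the origin (TCP) lies on the centre line of the jaws, within the pads' length; the fingertips stand 11 mm ahead of it and the grasp point (between the pads) lies 8 mm behind it; z points along the fingers, y is the direction in which the jaws open and shut (so a half turn about z gives the same grasp; the last joint's range is limited). The gripper opens to 87 mm and grips with 3 to 60 N. Pads are 19 mm wide; open, the fingers measure 117 mm over their backs; the gripper's body (75 mm by 190 mm) begins 51 mm behind the grasp point.
Start: joints at [76.553, 18.392, -4.016, 83.108, 1.295, 78.541, -3.26], TCP at [0.16, -0.63, 0.234] pointing down, gripper open.
Joint ranges: [-163.93, 163.93], [-17.29, 119.83], [-79.2, 71.16], [3.27, 140.29], [-89.18, 269.18], [5.43, 117.66], [-154.24, 154.24]. Speed limits (degrees/s): [147.25, 147.25, 180, 180, 180, 180, 180].

### API

Orientations are given as [roll, pitch, yaw] about the fixed x, y, z axes, in that order (R = Rz(yaw) Ry(pitch) Rx(roll)).
In Python, from cell import env gives the robot as it stands.
- The arm moves only by the tool servo_tool, never from a script. Its argument "moves" is text: rows parted by semicolons, each of 7 numbers parted by spaces: the shift along the tool's x, y, z as a fraction of full scale, then the turn, a rotation vector about the tool's x, y, z as a fraction of full scale, then the gripper's target within -1 to 1 (shut at 1, half-way at 0, fully open at -1). A call has 1 to 20 rows; each row shifts and turns the pose as measured when the row begins, along the tool's axes as they then stand; what a row does not reach is not made up. Full scale, the value 1, is 1000 mm for a shift and 0.5 rad for a turn. A row lasts 1/12 s, in which the tool goes at most 41.7 mm and 7.16 degrees, less where a joint would pass 70% of its speed; a pose out of reach is approached as far as the arm can. A call with a number of a shift or a turn outside -1 to 1 is refused whole. A call with a gripper value outside its range is refused whole. The fingers move at their own pace and stop on an object; "squeeze" is the grip in N (left out, the last holds). Time passes only in rows, so rows that do not move let the fingers close. It gives the time, the measured TCP pose, the force and the opening at its end, in the units of the state.
- env.get_obs(): the state, without advancing time (a new reading comes with each control period).
- env.read_camera(name): name is "side" or "top" or "wrist"; returns a dict with "img" (420x560x3 uint8, red, green, blue), "range_z" (420x560 float32, m along the optical axis (not along the pixel's ray), 0 where there is no reading), "mtx" (3x3 intrinsics, pixels), "T" (4x4, takes a point from camera to world coordinates); the wrist camera has in their place "hand_eye" (4x4, takes a point from camera to tool coordinates, whose origin is the TCP and whose axes are the flange's). Camera axes: x right, y up, looking along -z (the intrinsics and any distortion apply to the point x, -y, -z); pixel columns grow to the right and rows downward; lengths in m; the calibration is good to about 2 mm. The wrist camera is an equidistant fisheye: a pixel r from the principal point sees the ray r / f radians off the axis. A picture is of the moment at which its call begins: read the wrist's pose just before it.
- env.sign_off(): hands the job in, once; it reports no verdict.
The state is a dict: "time_s": time; "qpos": joint angles; "joint_velocities": joint speeds; "effort": joint torques, N m; "tool_pos": TCP position; "tool_rot": TCP orientation; "force": force on the tool from outside, world axes, zero at the start; "wrist_torque": the same for the moment, N m; "grip_width": finger opening in m.
Only numpy, scipy, OpenCV 4.12 (cv2) and the standard library are available. Lean on these libraries where they do the work, as an engineer would, in place of code of your own. Each camera call takes 0.05 s, during which the arm holds its last target.

## Working session

There is one attempt and no reset: what is moved stays moved. The work goes in short steps, Python scripts to look and compute and a tool call to move; the robot and the scene stay as the last step left them, time stands still between calls to the robot, and variables do not carry over. Pictures are saved under pics/ and viewed, and the job is handed in when it is done.

Besides the shell and the picture viewer there is one more tool, called after "Request:" as name(argument=value, ...) on one line, values as JSON. servo_tool: Moves the arm, as the interface text tells. Its arguments: {"type":"object","properties":{"moves":{"type":"string"},"squeeze":{"type":"number"}},"required":["moves"]}

```bash
ls; mkdir -p pics
python3 - <<'E'
from cell import env
import cv2,numpy as np
o=env.get_obs(); print({k:np.round(v,3).tolist() for k,v in o.items()})
for n in ["side","top","wrist"]:
    c=env.read_camera(n); cv2.imwrite(f"pics/{n}0.png",c["img"][:,:,::-1]); np.savez(f"{n}0.npz",**c)
    print(n,np.round(c["mtx"],2).tolist(),np.round(c.get("T",c.get("hand_eye")),4).tolist(),[k for k in c])
E
```

```text
pics
{'time_s': 0.0, 'qpos': [76.554, 18.439, -4.016, 83.175, 1.296, 78.541, -3.261], 'joint_velocities': [0.033, 0.029, -0.044, 0.099, -0.016, 0.062, -0.119], 'effort': [0.0, -49.128, -0.404, -31.252, -0.064, 0.044, 0.0], 'tool_pos': [0.16, -0.629, 0.232], 'tool_rot': [-179.891, 0.006, 14.256], 'force': [-0.07, -0.105, -0.878], 'wrist_torque': [0.003, -0.081, 0.0], 'grip_width': 0.087}
side [[381.05, 0.0, 276.54], [0.0, 381.05, 207.93], [0.0, 0.0, 1.0]] [[-0.9044, 0.1702, -0.3912, 0.1206], [-0.4261, -0.4038, 0.8095, 0.8517], [-0.0201, 0.8989, 0.4377, 0.5862], [0.0, 0.0, 0.0, 1.0]] ['img', 'range_z', 'mtx', 'T']
top [[504.54, 0.0, 281.3], [0.0, 504.54, 204.2], [0.0, 0.0, 1.0]] [[0.1836, 0.9388, -0.2913, 0.1495], [-0.983, 0.1759, -0.0524, -0.144], [0.002, 0.296, 0.9552, 1.446], [0.0, 0.0, 0.0, 1.0]] ['img', 'range_z', 'mtx', 'T']
wrist [[325.19, 0.0, 282.3], [0.0, 325.19, 204.88], [0.0, 0.0, 1.0]] [[-0.0004, 0.9602, 0.2792, 0.0767], [1.0, 0.0002, 0.0008, -0.0004], [0.0007, 0.2792, -0.9602, -0.1515], [0.0, 0.0, 0.0, 1.0]] ['img', 'range_z', 'mtx', 'hand_eye']
```

View pics/side0.png

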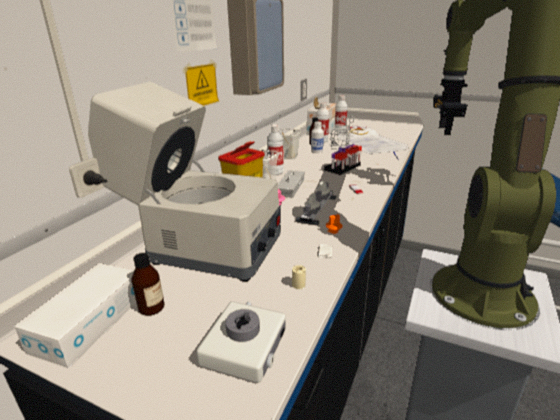

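View pics/top0.png

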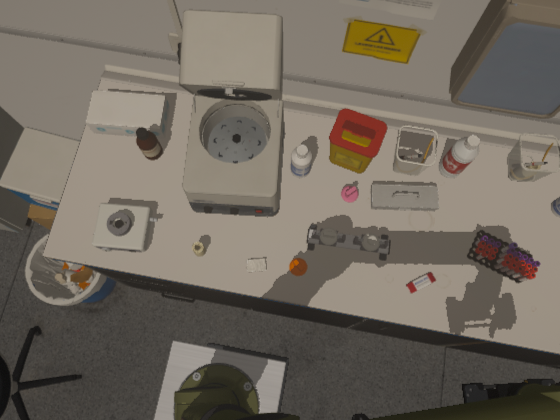

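View pics/wrist0.png

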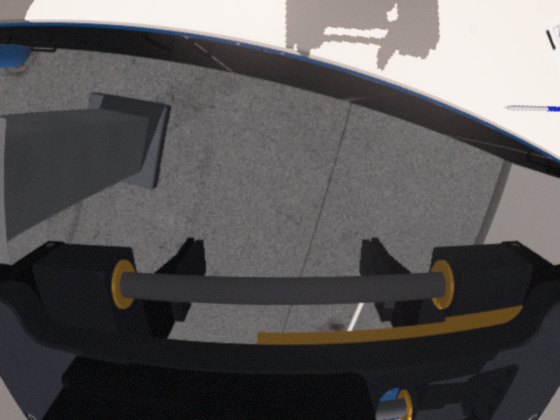

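The top view shows the suction unit at about (121,225), the rail at about (348,240), and orange and pink look-alikes at (298,267) and (350,193). I'll enlarge these areas.

```bash
cat > h.py <<'E'
import numpy as np,cv2
def ray(c,u,v):
    K=c["mtx"];T=c["T"]
    d=np.array([(u-K[0,2])/K[0,0],-(v-K[1,2])/K[1,1],-1.0])
    return T[:3,3],T[:3,:3]@d
def onz(c,u,v,z):
    o,d=ray(c,u,v); return o+d*(z-o[2])/d[2]
def pt(c,u,v):
    o,d=ray(c,u,v); return o+d*c["range_z"][int(v),int(u)]
def wray(c,u,v,pos,rpy):
    from scipy.spatial.transform import Rotation as R
    K=c["mtx"];H=c["hand_eye"]
    x=(u-K[0,2]);y=(v-K[1,2]);r=np.hypot(x,y);th=r/K[0,0]
    d=np.array([np.sin(th)*x/r,-np.sin(th)*y/r,-np.cos(th)]) if r>0 else np.array([0,0,-1.])
    Rw=R.from_euler('xyz',rpy,degrees=True).as_matrix()
    return np.array(pos)+Rw@H[:3,3], Rw@(H[:3,:3]@d)
def wonz(c,u,v,pos,rpy,z):
    o,d=wray(c,u,v,pos,rpy); return o+d*(z-o[2])/d[2]
E
python3 - <<'E'
from h import *
t=dict(np.load("top0.npz"))
i=t["img"][:,:,::-1]
def crop(a,b,c,d,k): return cv2.resize(i[b:d,a:c],None,fx=k,fy=k,interpolation=cv2.INTER_CUBIC)
a=crop(285,180,415,280,6); cv2.imwrite("pics/t_rail.png",np.clip(a.astype(float)*1.7,0,255).astype(np.uint8))
cv2.imwrite("pics/t_unit.png",crop(80,190,170,260,8))
for p in [(121,225),(118,222),(348,240),(330,240),(370,240),(298,267),(350,193),(198,249),(256,265)]: print(p,np.round(pt(t,*p),3),np.round(onz(t,*p,0.024),3))
E
```

```text
(121, 225) [0.426 0.365 0.067] [0.435 0.381 0.024]
(118, 222) [0.433 0.376 0.066] [0.442 0.392 0.024]
(348, 240) [ 0.511 -0.275  0.028] [ 0.512 -0.275  0.024]
(330, 240) [ 0.496 -0.223  0.05 ] [ 0.503 -0.224  0.024]
(370, 240) [ 0.51  -0.33   0.079] [ 0.524 -0.338  0.024]
(298, 267) [ 0.403 -0.147  0.054] [ 0.408 -0.147  0.024]
(350, 193) [ 0.643 -0.257  0.059] [ 0.655 -0.26   0.024]
(198, 249) [ 0.411  0.149 -0.001] [0.407 0.144 0.024]
(256, 265) [ 0.395 -0.027  0.008] [ 0.392 -0.028  0.024]
```

View pics/t_rail.png

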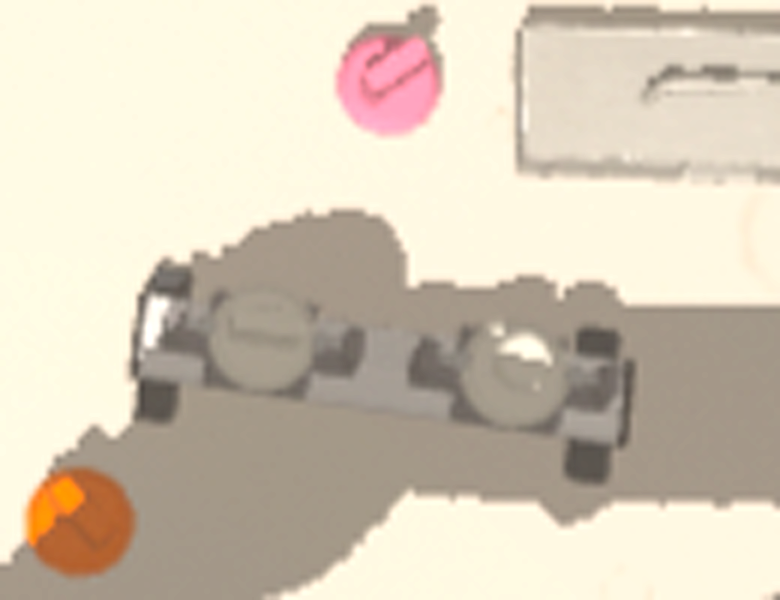

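View pics/t_unit.png

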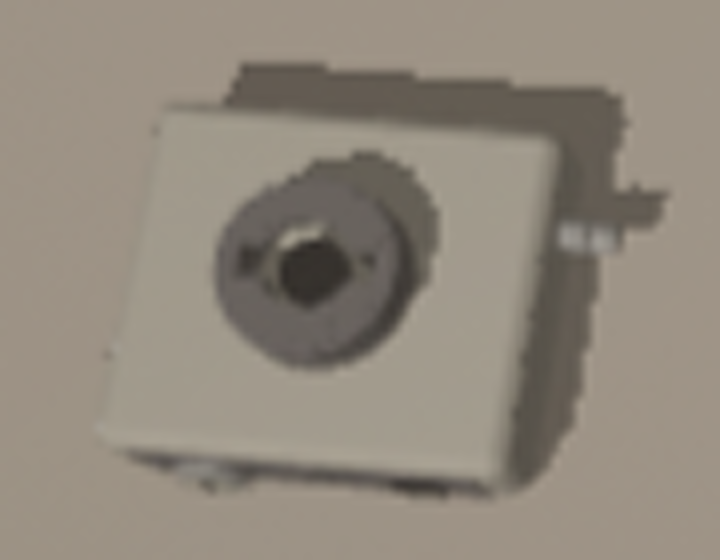

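The white part with a bar on top, in the left clip at about (328,236), fits the winged cartridge. The one at (371,242) has a round glossy head, so it is the blank. Next I'll compute positions and work out the first approach.

Run:
```python
from h import *
t=dict(np.load("top0.npz"))
f=lambda x,y:(285+x/6-.5,180+y/6-.5)
a=onz(t,*f(262,340),.052);b=onz(t,*f(513,378),.052)
print(a,b,b-a,np.degrees(np.arctan2(*(a-b)[:2])))
g=lambda x,y:(80+x/8-.5,190+y/8-.5)
print(onz(t,*g(310,270),.074))
s,e=onz(t,*g(248,258),.074),onz(t,*g(370,260),.074);print(s,e,np.degrees(np.arctan2(*(s-e)[:2])))
# tool-frame delta
from scipy.spatial.transform import Rotation as R
Rw=R.from_euler('xyz',[-179.891,.006,14.256],degrees=True).as_matrix()
print(Rw.T@(np.array([a[0],a[1],.22])-[.16,-.629,.232]))
```

```text
[ 0.50579692 -0.21564576  0.052     ] [ 0.50940443 -0.33478953  0.052     ] [ 0.00360751 -0.11914377  0.        ] -1.7343099951402736
[0.42835365 0.37163649 0.074     ]
[0.42855799 0.39427383 0.074     ] [0.43575134 0.35191489 0.074     ] -9.637961073890086
[ 0.43693986 -0.31544759  0.01255438]
```

Request:
servo_tool(moves="0.031 -0.0225 0 0 0 0 -1;0.031 -0.0225 0 0 0 0 -1;0.031 -0.0225 0 0 0 0 -1;0.031 -0.0225 0 0 0 0 -1;0.031 -0.0225 0 0 0 0 -1;0.031 -0.0225 0 0 0 0 -1;0.031 -0.0225 0 0 0 0 -1;0.031 -0.0225 0 0 0 0 -1;0.031 -0.0225 0 0 0 0 -1;0.031 -0.0225 0 0 0 0 -1")

```text
time_s: 0.98
tool_pos: [0.4048, -0.3317, 0.2263]
tool_rot: [-179.8, 0.5, 13.0]
force: [0.2, -0.3, 0.4]
grip_width: 0.0871
```

Request:
servo_tool(moves="0 0 0 0 0 -0.24 -1;0 0 0 0 0 -0.24 -1;0 0 0 0 0 -0.24 -1;0 0 0 0 0 -0.24 -1;0 0 0 0 0 -0.24 -1;0 0 0 0 0 -0.24 -1;0 0 0 0 0 -0.24 -1;0 0 0 0 0 -0.24 -1;0 0 0 0 0 -0.24 -1;0 0 0 0 0 -0.24 -1")

```text
time_s: 1.82
tool_pos: [0.4132, -0.3164, 0.2243]
tool_rot: [-179.4, -0.4, 84.6]
force: [-0.8, 0.6, -0.7]
grip_width: 0.0871
```

Request:
servo_tool(moves="0.028 0.021 0 0 0 -0.06 -1;0.028 0.021 0 0 0 -0.06 -1;0.028 0.021 0 0 0 -0.06 -1;0.028 0.021 0 0 0 -0.06 -1;0 0 0 0 0 0 -1;0 0 0 0 0 0 -1")

```text
time_s: 2.32
tool_pos: [0.5029, -0.2063, 0.2222]
tool_rot: [-179.3, -0.5, 91.8]
force: [-0.3, -0.4, -0.6]
grip_width: 0.0868
```

```bash
cat > look.py <<'E'
import sys
from cell import env
from h import *
tag=sys.argv[1]; n=sys.argv[2] if len(sys.argv)>2 else "wrist"
o=env.get_obs(); c=env.read_camera(n)
np.savez(f"{tag}.npz",pos=o["tool_pos"],rot=o["tool_rot"],**c)
cv2.imwrite(f"pics/{tag}.png",c["img"][:,:,::-1]); print({k:np.round(v,4).tolist() for k,v in o.items() if k in("time_s","qpos","tool_pos","tool_rot","force","wrist_torque","grip_width")})
E
python3 look.py w1
```

```text
{'time_s': 2.3167, 'qpos': [47.1203, 8.2772, -30.0083, 97.7424, 3.9944, 75.9139, 18.1567], 'tool_pos': [0.5029, -0.2063, 0.2222], 'tool_rot': [-179.3264, -0.5036, 91.8123], 'force': [-0.2515, -0.406, -0.6226], 'wrist_torque': [-0.1038, -0.119, 0.0781], 'grip_width': 0.0868}
```

View pics/w1.png

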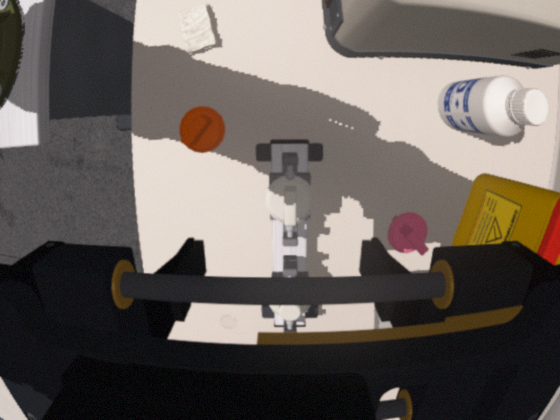

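Run:
```python
from h import *
i=cv2.imread("pics/w1.png")
c=cv2.resize(i[130:270,235:345],None,fx=4.2,fy=4.2,interpolation=cv2.INTER_CUBIC)
c=np.clip(c.astype(float)*1.3,0,255).astype(np.uint8)
cv2.imwrite("pics/w1c.png",c)
```

```text
(no output)
```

View pics/w1c.png

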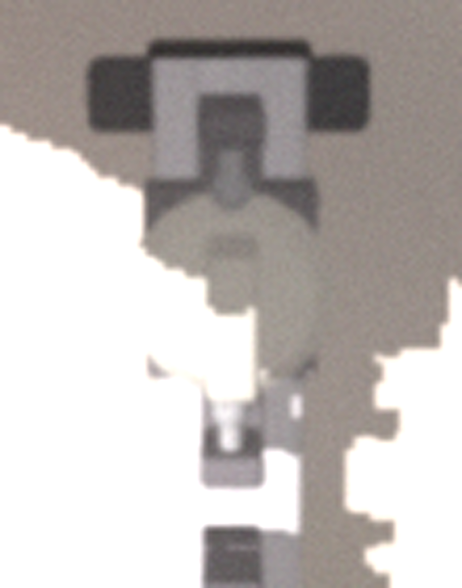

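Run:
```python
from h import *
c=dict(np.load("w1.npz"))
f=lambda x,y:(235+x/4.2-.5,130+y/4.2-.5)
W=lambda x,y,z:np.round(wonz(c,*f(x,y),c["pos"],c["rot"],z),4)
print("wing top L/R",W(208,330,.082),W(256,330,.082))
print("wing ends top", W(232,256,.082),W(232,400,.082))
print("disc L/R",W(146,287,.052),W(317,287,.052),"disc top/bot",W(232,193,.052),W(232,382,.052))
print("posts",W(231,115,.062),W(233,465,.062))
```

```text
wing top L/R [ 0.5031 -0.2157  0.082 ] [ 0.5138 -0.2153  0.082 ]
wing ends top [ 0.5078 -0.1986  0.082 ] [ 0.5091 -0.232   0.082 ]
disc L/R [ 0.4877 -0.2141  0.052 ] [ 0.5294 -0.2126  0.052 ] disc top/bot [ 0.5078 -0.1901  0.052 ] [ 0.5096 -0.2377  0.052 ]
posts [ 0.5068 -0.17    0.062 ] [ 0.5104 -0.2559  0.062 ]
```

```bash
cat > go.py <<'E'
import sys
from cell import env
import numpy as np
from scipy.spatial.transform import Rotation as R
x,y,z,yaw=map(float,sys.argv[1:5])
o=env.get_obs();Rw=R.from_euler('xyz',o["tool_rot"],degrees=True)
print("time",o["time_s"],"pos",np.round(o["tool_pos"],4),"rot",np.round(o["tool_rot"],2))
print("tool shift m",np.round(Rw.inv().apply(np.array([x,y,z])-o["tool_pos"]),4),"turn units",np.round((Rw.inv()*R.from_euler('xyz',[180,0,yaw],degrees=True)).as_rotvec()/.5,4))
E
python3 go.py .5085 -.2145 .069 92
```

```text
time 2.3667 pos [ 0.5032 -0.2053  0.2223] rot [-179.37   -0.58   91.85]
tool shift m [-0.0109  0.0067  0.1531] turn units [-0.0219 -0.0202 -0.0052]
```

Request:
servo_tool(moves="-0.0036 0.0022 0.03 -0.007 -0.007 -0.002 -1;-0.0036 0.0022 0.03 -0.007 -0.007 -0.002 -1;-0.0036 0.0022 0.03 -0.007 -0.007 -0.002 -1;0 0 0.01 0 0 0 -1;0 0 0 0 0 0 -1")

```text
time_s: 2.78
tool_pos: [0.509, -0.2203, 0.121]
tool_rot: [179.8, 0.3, 91.7]
force: [-0.2, 0.9, 0.6]
grip_width: 0.0872
```

```bash
python3 go.py .5085 -.2145 .069 92; python3 look.py w2; python3 look.py t2 top
```

```text
time 2.7833 pos [ 0.509  -0.2203  0.121 ] rot [179.81   0.3   91.68]
tool shift m [ 0.0061 -0.0005  0.0519] turn units [ 0.0065  0.0104 -0.011 ]
{'time_s': 2.7833, 'qpos': [46.4956, 13.6636, -29.2392, 104.1192, 7.6304, 63.8286, 16.2881], 'tool_pos': [0.509, -0.2203, 0.121], 'tool_rot': [179.8134, 0.2985, 91.6844], 'force': [-0.1852, 0.8746, 0.6107], 'wrist_torque': [-0.0338, -0.0343, -0.0426], 'grip_width': 0.0872}
{'time_s': 2.8333, 'qpos': [46.5125, 13.6259, -29.2307, 104.0703, 7.6246, 63.8993, 16.2967], 'tool_pos': [0.509, -0.2207, 0.1217], 'tool_rot': [179.8105, 0.3195, 91.6594], 'force': [0.0087, -0.2072, -0.4853], 'wrist_torque': [0.0089, -0.027, -0.0006], 'grip_width': 0.087}
```

View pics/w2.png

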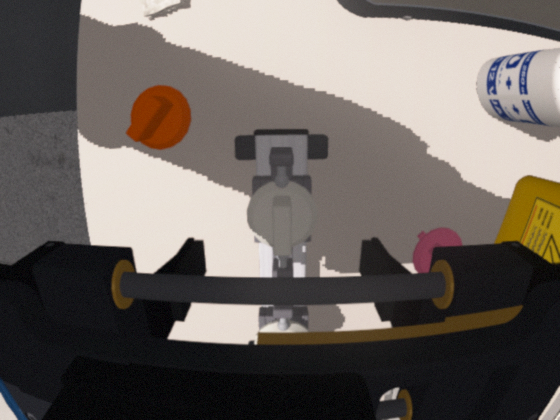

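Run:
```python
from h import *
i=cv2.imread("pics/w2.png")
c=cv2.resize(i[160:280,230:340],None,fx=5,fy=5,interpolation=cv2.INTER_CUBIC)
c=np.clip(c.astype(float)*1.5,0,255).astype(np.uint8)
cv2.imwrite("pics/w2c.png",c)
```

```text
(no output)
```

View pics/w2c.png

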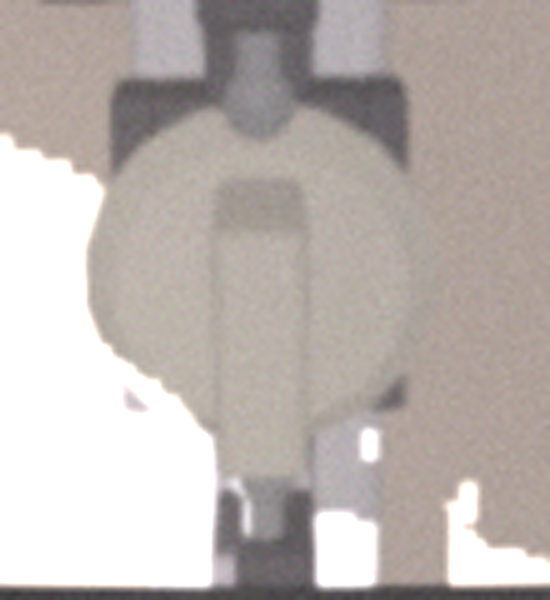

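```bash
python3 - <<'E'
from h import *
c=dict(np.load("w2.npz"))
f=lambda x,y:(230+x/5-.5,160+y/5-.5)
W=lambda x,y,z:np.round(wonz(c,*f(x,y),c["pos"],c["rot"],z),4)
print("wing top L/R",W(217,350,.082),W(307,350,.082))
print("wing ends top", W(261,230,.082),W(262,478,.082))
print("disc L/R",W(88,280,.05),W(425,280,.05))
print("posts",W(260,80,.062))
E
python3 go.py .5085 -.2145 .069 92
```

```text
wing top L/R [ 0.503  -0.2148  0.082 ] [ 0.5142 -0.2145  0.082 ]
wing ends top [ 0.508 -0.199  0.082] [ 0.5091 -0.2323  0.082 ]
disc L/R [ 0.4836 -0.2168  0.05  ] [ 0.5323 -0.2154  0.05  ]
posts [ 0.5075 -0.1844  0.062 ]
time 2.8833 pos [ 0.5102 -0.2207  0.1232] rot [179.66   0.39  91.69]
tool shift m [ 0.0066 -0.0019  0.0542] turn units [ 0.0117  0.0136 -0.0109]
```

Request:
servo_tool(moves="0.003 -0.001 0.02 0.006 0.007 -0.005 -1;0.002 -0.001 0.02 0.005 0.006 -0.005 -1;0 0 0.008 0 0 0 -1;0 0 0 0 0 0 -1")

```text
time_s: 3.22
tool_pos: [0.5134, -0.2194, 0.0826]
tool_rot: [179.3, 0.4, 91.8]
force: [-0.3, 0.6, 0.2]
grip_width: 0.0871
```

```bash
python3 go.py .5085 -.2155 .068 92
```

```text
time 3.2167 pos [ 0.5134 -0.2194  0.0826] rot [179.31   0.42  91.81]
tool shift m [ 0.0041 -0.005   0.0145] turn units [ 0.0242  0.0147 -0.0067]
```

Request:
servo_tool(moves="0.003 -0.004 0.008 0.015 0.01 -0.005 -1;0.003 -0.003 0.006 0.01 0.008 -0.004 -1;0.002 -0.002 0.003 0.005 0.004 0 -1;0 0 0 0 0 0 -1")

```text
time_s: 3.55
tool_pos: [0.5063, -0.2126, 0.0689]
tool_rot: [179.9, -0.1, 92.0]
force: [0.5, 0.6, -0.0]
grip_width: 0.0867
```

```bash
python3 go.py .5085 -.2155 .068 92
```

```text
time 3.55 pos [ 0.5063 -0.2126  0.0689] rot [ 1.7991e+02 -6.0000e-02  9.2040e+01]
tool shift m [-0.003   0.0021  0.0009] turn units [ 0.0032 -0.0019  0.0015]
```

Request:
servo_tool(moves="-0.002 0.0012 0.0007 0.002 0 0 -1;-0.001 0.0008 0.0005 0 0 0 -1;0 0 0 0 0 0 -1")

```text
time_s: 3.8
tool_pos: [0.5092, -0.2159, 0.0688]
tool_rot: [179.9, 0.0, 92.1]
force: [-0.2, -0.3, 0.1]
grip_width: 0.0872
```

```bash
python3 go.py .5085 -.2155 .068 92
```

```text
time 3.8 pos [ 0.5092 -0.2159  0.0688] rot [1.7988e+02 1.0000e-02 9.2060e+01]
tool shift m [ 0.0004 -0.0007  0.0008] turn units [0.0041 0.0004 0.0022]
```

Position and yaw are within 1 mm and 0.1 degrees, so I'll close the jaws.

Request:
servo_tool(moves="0 0 0 0 0 0 0.3;0 0 0 0 0 0 0.5;0 0 0 0 0 0 1;0 0 0 0 0 0 1;0 0 0 0 0 0 1;0 0 0 0 0 0 1;0 0 0 0 0 0 1;0 0 0 0 0 0 1", squeeze=40)

```text
time_s: 4.47
tool_pos: [0.5098, -0.2163, 0.0694]
tool_rot: [179.8, 0.0, 92.0]
force: [0.4, 0.6, 0.2]
grip_width: 0.0415
```

```bash
python3 look.py w3
```

```text
{'time_s': 4.4667, 'qpos': [45.5774, 17.1233, -28.8687, 106.7516, 9.5868, 58.3353, 14.7929], 'tool_pos': [0.5098, -0.2163, 0.0694], 'tool_rot': [179.8287, 0.0371, 92.0412], 'force': [0.4108, 0.6174, 0.2477], 'wrist_torque': [-0.0302, -0.12, 0.0026], 'grip_width': 0.0415}
```

View pics/w3.png

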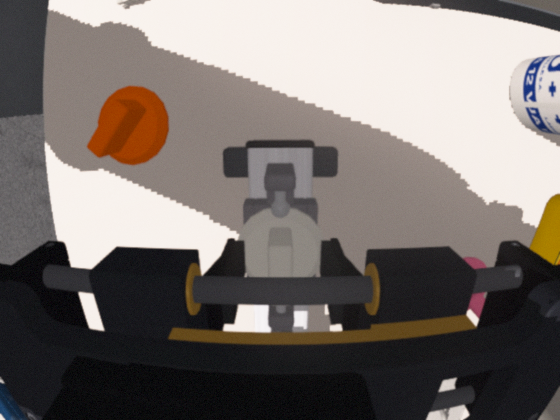

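The jaws are still closing (41 mm) and are centred on the wing at about (280,255). I'll nudge slightly in y and z and keep closing.

Request:
servo_tool(moves="0 -0.001 0.001 0.003 0 0 1;0 -0.0003 0.0007 0.002 0 0 1;0 0 0 0 0 0 1;0 0 0 0 0 0 1;0 0 0 0 0 0 1;0 0 0 0 0 0 1;0 0 0 0 0 0 1;0 0 0 0 0 0 1")

```text
time_s: 5.18
tool_pos: [0.5083, -0.2164, 0.0674]
tool_rot: [180.0, 0.0, 92.0]
force: [-0.5, -0.1, -0.3]
grip_width: 0.0116
```

```bash
python3 go.py .5085 -.2155 .068 92
```

```text
time 5.1833 pos [ 0.5083 -0.2164  0.0674] rot [1.7999e+02 3.0000e-02 9.2050e+01]
tool shift m [ 0.0008  0.0002 -0.0006] turn units [0.0003 0.0012 0.0016]
```

Request:
servo_tool(moves="0 0 0 0 0 0 1;0 0 -0.006 0 0 0 1;0 0 -0.008 0 0 0 1;0 0 -0.008 0 0 0 1;0 0 -0.008 0 0 0 1", squeeze=55)

```text
time_s: 5.6
tool_pos: [0.5066, -0.2152, 0.0968]
tool_rot: [-179.8, -0.2, 92.1]
force: [-0.0, 0.5, -0.9]
grip_width: 0.0115
```

```bash
python3 go.py .5083 -.2162 .1 92
```

```text
time 5.6 pos [ 0.5066 -0.2152  0.0968] rot [-1.7978e+02 -1.6000e-01  9.2070e+01]
tool shift m [-0.0011  0.0016 -0.0032] turn units [-0.0076 -0.0056  0.0026]
```

Request:
servo_tool(moves="0 0 -0.025 0 0 0 1;0 0 -0.035 0 0 0 1;0 0 -0.035 0 0 0 1;0 0 -0.01 0 0 0 1;0 0 0 0 0 0 1")

```text
time_s: 6.02
tool_pos: [0.5068, -0.2154, 0.2123]
tool_rot: [-179.9, -0.0, 92.1]
force: [-0.1, 0.3, -1.1]
grip_width: 0.0121
```

```bash
python3 look.py w4;python3 look.py s4 side; python3 go.py .43 .37 .2 100
python3 - <<'E'
from h import *
s=cv2.imread("pics/s4.png");cv2.imwrite("pics/s4c.png",cv2.resize(s[120:280,230:430],None,fx=4,fy=3.7,interpolation=cv2.INTER_CUBIC))
w=cv2.imread("pics/w4.png");cv2.imwrite("pics/w4c.png",cv2.resize(w[180:340,180:380],None,fx=4,fy=3.7,interpolation=cv2.INTER_CUBIC))
E
```

```text
{'time_s': 6.0167, 'qpos': [47.4819, 8.9967, -29.9448, 98.1573, 4.6706, 74.201, 18.6591], 'tool_pos': [0.5068, -0.2154, 0.2123], 'tool_rot': [-179.8819, -0.0249, 92.0998], 'force': [-0.0893, 0.3234, -1.0731], 'wrist_torque': [0.0538, -0.1422, 0.0144], 'grip_width': 0.0121}
{'time_s': 6.0667, 'qpos': [47.4702, 9.0193, -29.9467, 98.198, 4.6855, 74.1246, 18.649], 'tool_pos': [0.5069, -0.2153, 0.2118], 'tool_rot': [-179.897, -0.0182, 92.1106], 'force': [1.5362, -0.1603, -0.3492], 'wrist_torque': [-0.0054, -0.2114, 0.0109], 'grip_width': 0.0117}
time 6.1167 pos [ 0.506  -0.215   0.2097] rot [-1.7974e+02 -1.2000e-01  9.2110e+01]
tool shift m [ 0.5873 -0.0543  0.0111] turn units [-0.0088 -0.0047 -0.2753]
```

View pics/s4c.png

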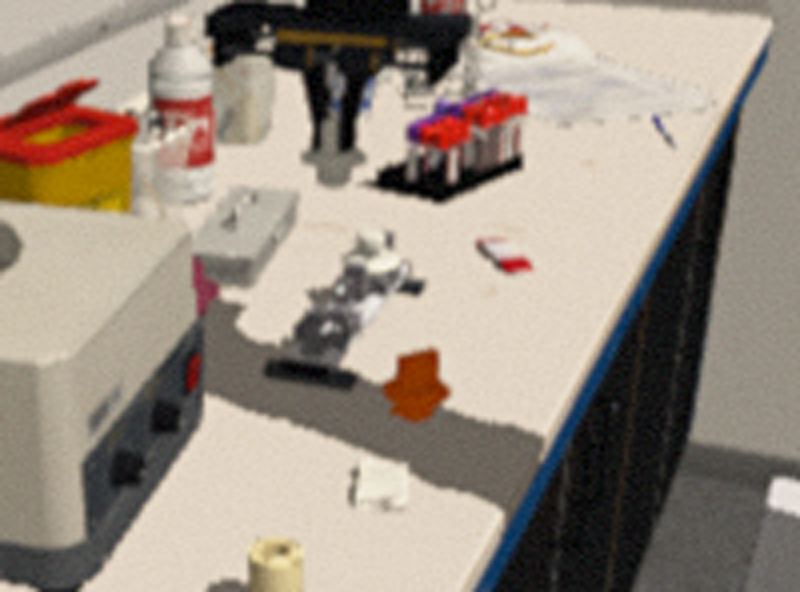

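View pics/w4c.png

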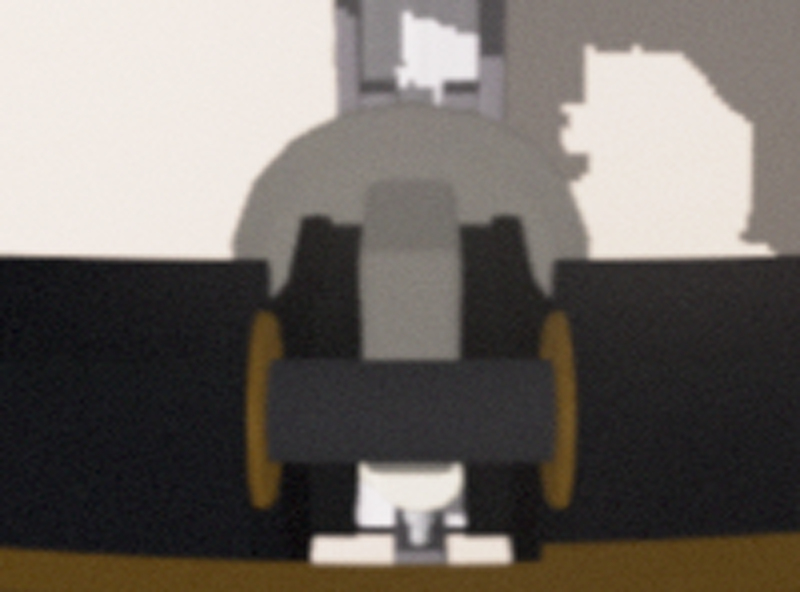

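Run:
```python
from h import *
c=dict(np.load("w4.npz"))
# in tool frame: identity pose; tool z down
f=lambda x,y:(180+x/4-.5,180+y/3.7-.5)
def W(x,y,zt):
    o,d=wray(c,*f(x,y),[0,0,0],[0,0,0]); return np.round(o+d*(zt-o[2])/d[2],4)
for dz in(-.002,0,.002):
  print(dz,"end edge",W(412,252,-.0146+dz),W(365,250,-.0146+dz),W(460,250,-.0146+dz),"disc",W(412,105,.017+dz),W(236,250,.017+dz),W(588,250,.017+dz))
```

```text
-0.002 end edge [ 0.018  -0.0001 -0.0166] [ 0.0183 -0.0054 -0.0166] [ 0.0182  0.0053 -0.0166] disc [ 0.0272 -0.      0.015 ] [ 0.0043 -0.0247  0.015 ] [0.0042 0.0247 0.015 ]
0 end edge [ 0.0171 -0.0001 -0.0146] [ 0.0174 -0.0055 -0.0146] [ 0.0174  0.0054 -0.0146] disc [ 0.0266 -0.      0.017 ] [ 0.0034 -0.025   0.017 ] [0.0034 0.025  0.017 ]
0.002 end edge [ 0.0162 -0.0001 -0.0126] [ 0.0165 -0.0055 -0.0126] [ 0.0165  0.0055 -0.0126] disc [ 0.026 -0.     0.019] [ 0.0025 -0.0253  0.019 ] [0.0025 0.0253 0.019 ]
```

Run:
```python
from h import *
for n in("top0","side0"):
    t=dict(np.load(n+".npz"));K=t["mtx"];T=t["T"]
    v,u=np.mgrid[0:420,0:560];r=t["range_z"]
    P=np.stack([(u-K[0,2])/K[0,0]*r,-(v-K[1,2])/K[1,1]*r,-r],-1)@T[:3,:3].T+T[:3,3]
    P=P[r>0]
    m=(P[:,1]>-.2)&(P[:,1]<.45)&(P[:,0]>.35)&(P[:,0]<.8)&(P[:,2]>.09)&(P[:,2]<.6)
    Q=P[m]
    for y in np.arange(-.2,.45,.05):
        q=Q[(Q[:,1]>=y)&(Q[:,1]<y+.05)]
        if len(q)>5: print(n,round(y,2),len(q),"xmin",np.round(np.percentile(q[:,0],1),3),"z at front",np.round(q[q[:,0]<np.percentile(q[:,0],10)][:,2].max(),3))
```

```text
top0 -0.2 317 xmin 0.735 z at front 0.182
top0 -0.15 187 xmin 0.683 z at front 0.114
top0 -0.1 299 xmin 0.551 z at front 0.19
top0 -0.05 2028 xmin 0.537 z at front 0.194
top0 -0.0 2379 xmin 0.532 z at front 0.192
top0 0.05 2462 xmin 0.525 z at front 0.191
top0 0.1 2580 xmin 0.519 z at front 0.191
top0 0.15 3001 xmin 0.517 z at front 0.196
top0 0.2 576 xmin 0.623 z at front 0.195
top0 0.3 171 xmin 0.659 z at front 0.107
top0 0.35 150 xmin 0.656 z at front 0.103
side0 -0.2 315 xmin 0.735 z at front 0.179
side0 -0.05 1286 xmin 0.538 z at front 0.187
side0 -0.0 1637 xmin 0.534 z at front 0.188
side0 0.05 1243 xmin 0.525 z at front 0.175
side0 0.1 1484 xmin 0.516 z at front 0.184
side0 0.15 3093 xmin 0.517 z at front 0.192
side0 0.2 4568 xmin 0.581 z at front 0.19
side0 0.3 71 xmin 0.661 z at front 0.096
side0 0.35 538 xmin 0.658 z at front 0.107
```

Request:
servo_tool(moves="0.02 -0.004 -0.01 0 0 0 1;0.039 -0.004 -0.007 0 0 -0.02 1;0.039 -0.004 -0.007 0 0 -0.02 1;0.039 -0.004 -0.005 0 0 -0.02 1;0.039 -0.004 -0.003 0 0 -0.02 1;0.039 -0.004 -0.003 0 0 -0.02 1;0.039 -0.004 0 0 0 -0.02 1;0.039 -0.004 0 0 0 -0.02 1;0.039 -0.004 0 0 0 -0.02 1;0.039 -0.004 0 0 0 -0.02 1;0.039 -0.004 0 0 0 -0.02 1;0.039 -0.004 0 0 0 -0.02 1;0.02 -0.004 0 0 0 -0.02 1;0.01 -0.004 0 0 0 -0.02 1;0 0 0 0 0 0 1;0 0 0 0 0 0 1")

```text
time_s: 7.45
tool_pos: [0.3874, 0.2702, 0.2226]
tool_rot: [-177.3, -0.6, 99.4]
force: [0.4, -1.8, -1.8]
grip_width: 0.0118
```

```bash
python3 look.py w5;python3 go.py .43 .37 .2 100
```

```text
{'time_s': 7.45, 'qpos': [22.2408, 1.0526, -58.7359, 104.9628, -0.8977, 76.6409, -26.838], 'tool_pos': [0.3874, 0.2702, 0.2226], 'tool_rot': [-177.2802, -0.6019, 99.4317], 'force': [0.4427, -1.7889, -1.8444], 'wrist_torque': [-0.0534, -0.2118, 0.0124], 'grip_width': 0.0118}
time 7.5 pos [0.3875 0.2698 0.2226] rot [-177.26   -0.6    99.37]
tool shift m [0.0917 0.0593 0.0207] turn units [-0.0954 -0.0215 -0.0215]
```

View pics/w5.png

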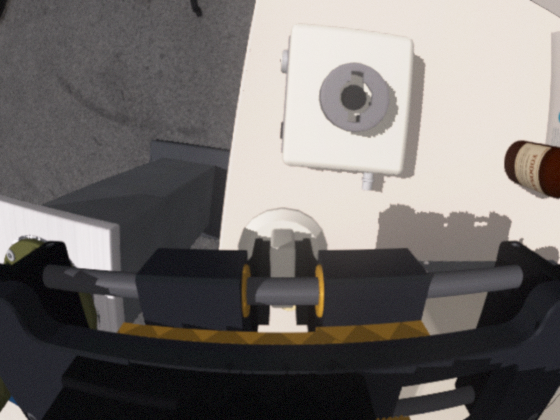

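Request:
servo_tool(moves="0.005 0.018 0.01 -0.035 -0.01 -0.01 1;0.005 0.018 0.01 -0.035 -0.01 -0.01 1;0.003 0.008 0.01 -0.025 -0.003 -0.002 1;0 0.004 0.005 -0.01 0 0 1;0 0 0 0 0 0 1;0 0 0 0 0 0 1")

```text
time_s: 8.0
tool_pos: [0.4396, 0.2768, 0.1819]
tool_rot: [179.8, 0.6, 98.8]
force: [0.8, 0.2, -0.9]
grip_width: 0.0115
```

```bash
python3 look.py w6;python3 go.py .43 .37 .2 100
```

```text
{'time_s': 8.0, 'qpos': [18.287, 10.4423, -58.5094, 103.8941, 10.0844, 70.9842, -34.3187], 'tool_pos': [0.4396, 0.2768, 0.1819], 'tool_rot': [179.7566, 0.598, 98.8071], 'force': [0.7881, 0.1866, -0.9383], 'wrist_torque': [0.0594, -0.0995, 0.0148], 'grip_width': 0.0115}
time 8.05 pos [0.4398 0.2764 0.182 ] rot [179.74   0.63  98.78]
tool shift m [ 0.0938  0.0047 -0.019 ] turn units [ 0.0088  0.0221 -0.0426]
```

View pics/w6.png

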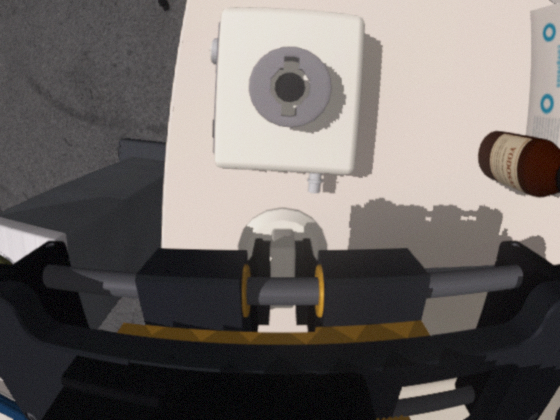

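Run:
```python
from h import *
i=cv2.imread("pics/w6.png")
c=cv2.resize(i[40:130,240:340],None,fx=6,fy=6,interpolation=cv2.INTER_CUBIC)
cv2.imwrite("pics/w6c.png",np.clip(c.astype(float)*1.5,0,255).astype(np.uint8))
```

```text
(no output)
```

View pics/w6c.png

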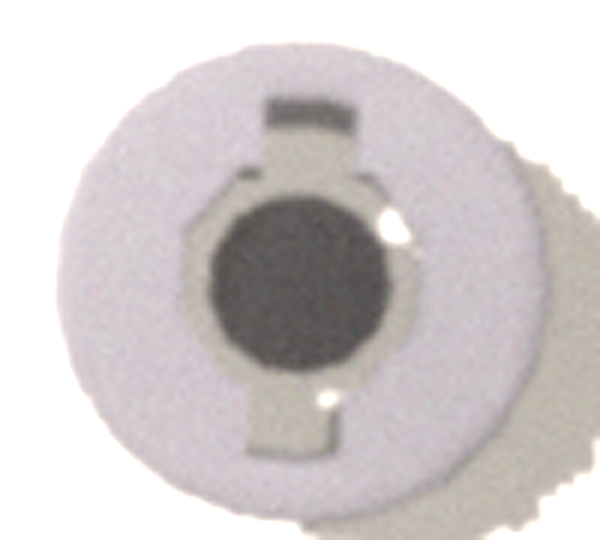

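```bash
python3 - <<'E'
from h import *
c=dict(np.load("w6.npz"))
f=lambda x,y:(240+(x+.5)/6-.5,40+(y+.5)/6-.5)
W=lambda x,y,z=.074:wonz(c,*f(x,y),c["pos"],c["rot"],z)
a,b=W(266,99),W(356,99);d,e=W(247,458),W(338,458)
print(a,b,d,e)
s=(a+b)/2;t=(d+e)/2;print("slot len",np.linalg.norm(s-t),"mid",(s+t)/2,"yaw",-np.degrees(np.arctan2(*(s-t)[:2])))
L,Rr=W(182,275),W(420,285);print("bore",L,Rr,(L+Rr)/2)
# collar circle from mask
g=c["img"].astype(int); 
# outer rim samples (crop coords)
pts=np.array([W(x,y)[:2] for x,y in [(57,290),(300,43),(180,80),(85,190),(85,390),(160,475),(290,520),(545,285),(520,180),(500,420),(420,490),(430,80)]])
A=np.c_[2*pts,np.ones(len(pts))];s=np.linalg.lstsq(A,(pts**2).sum(1),rcond=None)[0];r=np.sqrt(s[2]+s[0]**2+s[1]**2);print("circle",s[:2],r, np.round(np.hypot(*(pts-s[:2]).T)-r,4))
E
python3 go.py .43 .37 .2 100
```

```text
[0.4227567  0.39735762 0.074     ] [0.43428875 0.39925205 0.074     ] [0.42763625 0.34958046 0.074     ] [0.439411   0.35143981 0.074     ]
slot len 0.04805562271565569 mid [0.43102317 0.37440748 0.074     ] yaw 5.973292138727279
bore [0.41558132 0.37233379 0.074     ] [0.44637885 0.37593041 0.074     ] [0.43098008 0.3741321  0.074     ]
circle [0.43130042 0.3739445 ] 0.031725516115820036 [ 0.0004  0.0004 -0.0003 -0.0007  0.0002  0.0001  0.0001 -0.     -0.0001
 -0.0001 -0.0001  0.0002]
time 8.05 pos [0.4398 0.2764 0.182 ] rot [179.74   0.63  98.78]
tool shift m [ 0.0938  0.0047 -0.019 ] turn units [ 0.0088  0.0221 -0.0426]
```

Run:
```python
from h import *
c=dict(np.load("w6.npz"))
W=lambda x,y,z=.048:wonz(c,x,y,c["pos"],c["rot"],z)
g=c["img"][:,:,:].astype(int).min(2)
# right & left housing edges: find by gradient along rows
for rng,sgn in(((340,380),-1),((205,240),1)):
    P=[]
    for v in range(30,150,4):
        row=cv2.GaussianBlur(c["img"][v:v+1,:,2].astype(np.float32),(5,1),0)[0]
        d=np.diff(row)[rng[0]:rng[1]]; k=np.argmax(np.abs(d)); P.append((rng[0]+k+.5,v))
    Q=np.array([W(*p)[:2] for p in P]); 
    vx,vy,x0,y0=cv2.fitLine(Q.astype(np.float32),cv2.DIST_HUBER,0,1e-4,1e-4).ravel()
    print("yaw",np.degrees(np.arctan2(-vx*np.sign(vy),abs(vy))), x0,y0, np.round([p[0] for p in P[::4]],1))
```

```text
yaw 18.338003 0.5044716 0.36861074 [364.5 361.5 360.5 341.5 378.5 341.5 376.5 374.5]
yaw 5.455167 0.36901167 0.36123493 [220.5 218.5 217.5 217.5 216.5 216.5 214.5 214.5]
```

```bash
python3 go.py .431 .3737 .15 95.9
```

```text
time 8.05 pos [0.4398 0.2764 0.182 ] rot [179.74   0.63  98.78]
tool shift m [0.0978 0.006  0.0309] turn units [0.0096 0.0218 0.1005]
```

Request:
servo_tool(moves="0.02 0.001 0 0.002 0.005 0.02 1;0.03 0.002 0.005 0.002 0.005 0.03 1;0.03 0.002 0.01 0.002 0.005 0.03 1;0.015 0.001 0.01 0.002 0.005 0.02 1;0.003 0 0.005 0 0 0 1;0 0 0 0 0 0 1;0 0 0 0 0 0 1")

```text
time_s: 8.63
tool_pos: [0.4375, 0.37, 0.1538]
tool_rot: [179.6, 0.4, 95.0]
force: [-0.5, 0.5, -0.7]
grip_width: 0.0119
```

```bash
python3 go.py .431 .3737 .13 95.9
```

```text
time 8.6333 pos [0.4375 0.37   0.1538] rot [179.63   0.39  94.99]
tool shift m [ 0.0044 -0.0063  0.0237] turn units [ 0.0129  0.0136 -0.0319]
```

Request:
servo_tool(moves="0.002 -0.003 0.006 0.005 0.005 -0.012 1;0.0015 -0.002 0.006 0.004 0.005 -0.012 1;0.001 -0.001 0.004 0.003 0.003 -0.006 1;0 0 0.002 0 0 0 1;0 0 0 0 0 0 1")

```text
time_s: 9.05
tool_pos: [0.4333, 0.3691, 0.1359]
tool_rot: [179.8, 0.2, 95.6]
force: [0.1, -0.4, -0.7]
grip_width: 0.0118
```

```bash
python3 go.py .431 .3737 .125 95.9; python3 look.py w7; python3 look.py s7 side
python3 - <<'E'
import cv2
s=cv2.imread("pics/s7.png");cv2.imwrite("pics/s7c.png",cv2.resize(s[230:390,170:310],None,fx=5,fy=3.7,interpolation=cv2.INTER_CUBIC))
w=cv2.imread("pics/w7.png");cv2.imwrite("pics/w7c.png",cv2.resize(w[140:300,180:380],None,fx=4,fy=3.7,interpolation=cv2.INTER_CUBIC))
E
```

```text
time 9.05 pos [0.4333 0.3691 0.1359] rot [179.79   0.2   95.58]
tool shift m [ 0.0048 -0.0018  0.0109] turn units [ 0.0074  0.0069 -0.011 ]
{'time_s': 9.05, 'qpos': [4.0793, 21.531, -56.6509, 100.3788, 19.5438, 68.555, -52.4497], 'tool_pos': [0.4333, 0.3691, 0.1359], 'tool_rot': [179.7882, 0.1967, 95.5836], 'force': [0.1285, -0.4205, -0.7149], 'wrist_torque': [0.007, -0.0536, -0.0357], 'grip_width': 0.0118}
{'time_s': 9.1, 'qpos': [4.0766, 21.5269, -56.6516, 100.3637, 19.5383, 68.5724, -52.4502], 'tool_pos': [0.4333, 0.3692, 0.1361], 'tool_rot': [179.7887, 0.1976, 95.5798], 'force': [0.2189, 0.291, -1.4741], 'wrist_torque': [-0.067, -0.1193, 0.0218], 'grip_width': 0.0114}
```

View pics/s7c.png

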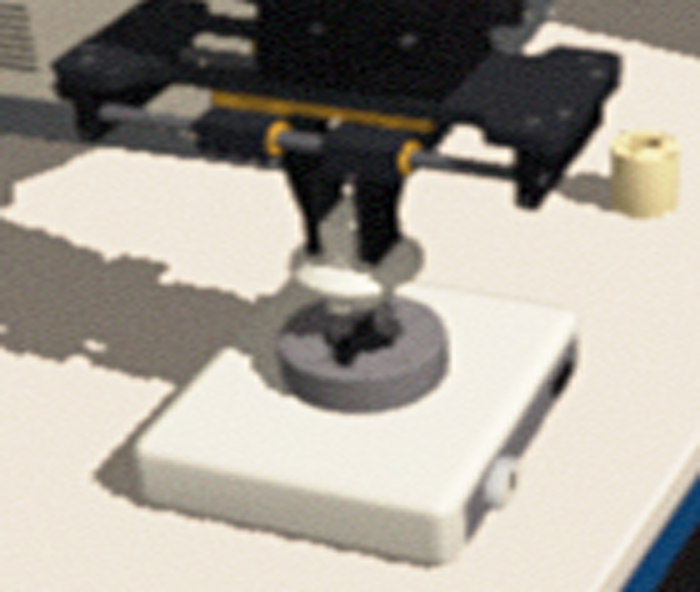

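View pics/w7c.png

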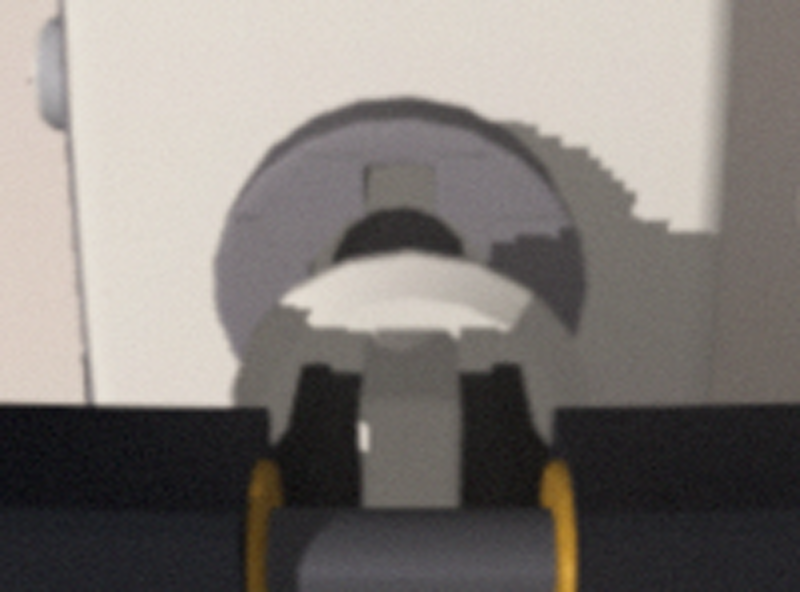

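Run:
```python
from h import *
c=dict(np.load("w7.npz"))
f=lambda x,y:(180+(x+.5)/4-.5,140+(y+.5)/3.7-.5)
W=lambda x,y,z=.074:wonz(c,*f(x,y),c["pos"],c["rot"],z)
a,b=W(365,163),W(438,163);print(a,b,(a+b)/2)
p=np.array([.431,.3741]);m=((a+b)/2)[:2];print(m-p,np.hypot(*(m-p)),"yaw",np.degrees(np.arctan2(-(m-p)[0],(m-p)[1])))
pts=np.array([W(x,y)[:2] for x,y in [(400,118),(300,142),(245,190),(215,265),(505,145),(560,205),(584,275),(222,310)]])
A=np.c_[2*pts,np.ones(len(pts))];s=np.linalg.lstsq(A,(pts**2).sum(1),rcond=None)[0];r=np.sqrt(s[2]+s[0]**2+s[1]**2);print("circle",s[:2],r, np.round(np.hypot(*(pts-s[:2]).T)-r,4))
```

```text
[0.42288524 0.39815838 0.074     ] [0.43508234 0.39932914 0.074     ] [0.42898379 0.39874376 0.074     ]
[-0.00201621  0.02464376] 0.024726101751379452 yaw 4.677194035494031
circle [0.43080579 0.37552187] 0.03180983712702132 [-0.0002  0.0001  0.0001  0.0003  0.0002 -0.0004  0.0003 -0.0004]
```

Request:
servo_tool(moves="0.003 -0.0015 0.004 0.004 0.004 -0.003 1;0.002 -0.001 0.003 0.003 0.002 0 1;0.001 0 0.003 0 0 0 1;0 0 0 0 0 0 1")

```text
time_s: 9.48
tool_pos: [0.4305, 0.376, 0.1259]
tool_rot: [179.9, -0.1, 95.6]
force: [0.2, -0.3, -0.8]
grip_width: 0.0116
```

```bash
python3 go.py .431 .3738 .12 95.6
```

```text
time 9.4833 pos [0.4305 0.376  0.1259] rot [ 1.7993e+02 -6.0000e-02  9.5650e+01]
tool shift m [-0.0022  0.0002  0.0059] turn units [ 0.0025 -0.002   0.0017]
```

Request:
servo_tool(moves="-0.0015 0.0003 0.003 0.002 0 0 1;-0.0007 0 0.003 0 0 0 1;0 0 0.003 0 0 0 1;0 0 0.002 0 0 0 1")

```text
time_s: 9.82
tool_pos: [0.431, 0.3742, 0.114]
tool_rot: [180.0, -0.1, 95.7]
force: [0.5, 0.5, -1.5]
grip_width: 0.012
```

```bash
python3 go.py .431 .3738 .11 95.6
```

```text
time 9.8167 pos [0.431  0.3742 0.114 ] rot [ 1.7998e+02 -8.0000e-02  9.5690e+01]
tool shift m [-0.0004 -0.0001  0.004 ] turn units [ 0.0005 -0.0029  0.0032]
```

Request:
servo_tool(moves="0 0 0.003 0 0 0.002 1;0 0 0.003 0 0 0 1;0 0 0.003 0 0 0 1")

```text
time_s: 10.07
tool_pos: [0.4312, 0.3741, 0.1044]
tool_rot: [180.0, -0.1, 95.6]
force: [-0.2, -1.1, 3.5]
grip_width: 0.0116
```

```bash
python3 go.py .431 .3738 .0955 95.6; python3 -c "
from cell import env
o=env.get_obs();print(o['force'],o['wrist_torque'],o['qpos'])"
```

```text
time 10.0667 pos [0.4312 0.3741 0.1044] rot [ 1.7997e+02 -8.0000e-02  9.5610e+01]
tool shift m [-0.0003 -0.0003  0.0089] turn units [ 0.0009 -0.0027  0.0002]
[-0.16460686 -1.0846457   3.47923881] [-0.22087198  0.11202112 -0.00290051] [  2.50028736  23.82768551 -55.52272538 101.92209439  21.41977565
  65.54475873 -54.19699184]
```

Request:
servo_tool(moves="0 0 0.004 0 0 0 1;0 0 0.004 0 0 0 1;0 0 0.004 0 0 0 1", squeeze=60)

```text
time_s: 10.32
tool_pos: [0.4313, 0.3743, 0.0953]
tool_rot: [179.9, 0.1, 95.6]
force: [-8.4, -11.4, 40.4]
grip_width: 0.0114
```

```bash
python3 go.py .431 .3738 .0955 95.6
```

```text
time 10.3167 pos [0.4313 0.3743 0.0953] rot [1.7995e+02 7.0000e-02 9.5580e+01]
tool shift m [-0.0005 -0.0003 -0.0002] turn units [ 0.0018  0.0023 -0.0007]
```

Request:
servo_tool(moves="0 0 0.0025 0 0 0.06 1;0 0 0.0025 0 0 0.12 1;0 0 0.0025 0 0 0.12 1")

```text
time_s: 10.57
tool_pos: [0.4319, 0.3753, 0.0954]
tool_rot: [179.7, 0.3, 86.8]
force: [-4.3, -5.3, 17.5]
grip_width: 0.0116
```

```bash
python3 go.py .431 .3738 .0955 12.6
```

```text
time 10.5667 pos [0.4319 0.3753 0.0954] rot [179.74   0.25  86.76]
tool shift m [-0.0016 -0.0008 -0.0001] turn units [1.3500e-02 1.7000e-03 2.5888e+00]
```

Request:
servo_tool(moves="-0.001 -0.0005 0.003 0.006 0 0.15 1;-0.0005 -0.0005 0.003 0.004 0 0.15 1;-0.0003 -0.0003 0.003 0.002 0 0.15 1;0 0 0.003 0 0 0.15 1")

```text
time_s: 10.9
tool_pos: [0.4319, 0.3763, 0.0954]
tool_rot: [179.6, 0.2, 68.8]
force: [-7.4, -8.1, 22.4]
grip_width: 0.0113
```

```bash
python3 go.py .431 .3738 .0955 12.6
```

```text
time 10.9 pos [0.4319 0.3763 0.0954] rot [179.58   0.21  68.83]
tool shift m [-0.0026  0.0001 -0.0001] turn units [ 1.7100e-02 -5.0000e-04  1.9627e+00]
```

Request:
servo_tool(moves="-0.0015 0 0.003 0.01 0 0.15 1;-0.0015 0 0.003 0.008 0 0.15 1;-0.0015 -0.0003 0.003 0.006 0 0.15 1;-0.001 -0.0003 0.003 0.004 0 0.15 1")

```text
time_s: 11.23
tool_pos: [0.4319, 0.3762, 0.0953]
tool_rot: [179.9, -0.3, 50.9]
force: [-4.3, -6.0, 19.7]
grip_width: 0.0118
```

```bash
python3 go.py .431 .3738 .0955 12.6
```

```text
time 11.2333 pos [0.4319 0.3762 0.0953] rot [179.92  -0.31  50.89]
tool shift m [-0.0024  0.0008 -0.0002] turn units [-1.1000e-03 -1.1400e-02  1.3367e+00]
```

Request:
servo_tool(moves="-0.0015 0.0005 0.003 0 -0.004 0.15 1;-0.0015 0.0005 0.003 0 -0.003 0.15 1;-0.0015 0.0005 0.003 0 -0.002 0.15 1;-0.001 0.0005 0.003 0 0 0.15 1")

```text
time_s: 11.57
tool_pos: [0.4324, 0.3756, 0.0955]
tool_rot: [179.8, -0.7, 32.9]
force: [-4.3, -4.7, 17.7]
grip_width: 0.0112
```

```bash
python3 go.py .431 .3738 .0955 12.6; python3 -c "
from cell import env
o=env.get_obs();print(o['wrist_torque'],o['qpos'])"
```

```text
time 11.5667 pos [0.4324 0.3756 0.0955] rot [179.79  -0.71  32.93]
tool shift m [-0.0021  0.0007 -0.0001] turn units [ 0.0027 -0.0259  0.7096]
[-1.16101294  1.28630168  0.11807951] [  -6.95371681   20.14294257  -43.33671789  102.93419336   15.90799024
   62.40532665 -112.92617955]
```

Request:
servo_tool(moves="-0.001 0.0003 0.003 0 -0.01 0.15 1;-0.001 0.0003 0.003 0 -0.01 0.15 1;-0.001 0.0003 0.003 0 -0.008 0.15 1")

```text
time_s: 11.82
tool_pos: [0.4324, 0.3755, 0.0954]
tool_rot: [179.7, -0.4, 19.4]
force: [-4.0, -4.2, 17.7]
grip_width: 0.0113
```

```bash
python3 go.py .431 .3738 .0955 12.6; python3 -c "
from cell import env
o=env.get_obs();print(o['wrist_torque'],o['qpos'])"
```

```text
time 11.8167 pos [0.4324 0.3755 0.0954] rot [179.72  -0.37  19.44]
tool shift m [-0.0019  0.0011 -0.0001] turn units [ 0.0091 -0.0136  0.2388]
[-0.92866498  1.09614581  0.14693615] [  -9.05392576   19.86795145  -40.91249764  102.6188558    14.98584035
   62.72748739 -125.74258314]
```

Request:
servo_tool(moves="-0.001 0.0003 0.003 0.003 -0.006 0.12 1;-0.001 0.0003 0.003 0.003 -0.006 0.12 1;-0.0005 0.0003 0.003 0 0 0.1 1")

```text
time_s: 12.07
tool_pos: [0.4326, 0.3745, 0.0954]
tool_rot: [179.7, -0.4, 9.3]
force: [-5.4, -6.0, 19.8]
grip_width: 0.0115
```

```bash
python3 go.py .431 .3738 .0955 12.6; python3 -c "
from cell import env
o=env.get_obs();print(o['wrist_torque'],o['qpos'])"
```

```text
time 12.0667 pos [0.4326 0.3745 0.0954] rot [179.67  -0.43   9.25]
tool shift m [-0.0017  0.0004 -0.0001] turn units [ 0.0118 -0.0147 -0.1169]
[-1.42961047  1.46417564  0.75593012] [ -10.4321637    19.41775324  -39.16292621  102.69975274   14.27001952
   62.61932585 -135.35490392]
```

Request:
servo_tool(moves="-0.0003 0 0.003 0.003 -0.005 0.1 1;0 0 0.003 0.003 -0.005 0.1 1")

```text
time_s: 12.23
tool_pos: [0.4328, 0.3746, 0.0954]
tool_rot: [179.6, -0.4, 3.7]
force: [-5.6, -6.2, 18.5]
grip_width: 0.0125
```

```bash
python3 go.py .431 .3738 .0955 12.6; python3 -c "
from cell import env
o=env.get_obs();print(o['wrist_torque'],o['qpos'])"; python3 look.py s8 side; python3 look.py w8; python3 look.py t8 top
python3 - <<'E'
import cv2
s=cv2.imread("pics/s8.png");cv2.imwrite("pics/s8c.png",cv2.resize(s[230:390,170:310],None,fx=5,fy=3.7,interpolation=cv2.INTER_CUBIC))
E
```

```text
time 12.2333 pos [0.4328 0.3746 0.0954] rot [179.62  -0.43   3.66]
tool shift m [-0.0019  0.0006 -0.0001] turn units [ 0.0143 -0.014  -0.3121]
[-1.3727947   1.3205239   1.28336639] [ -11.2553156    19.29620143  -38.21315804  102.61814567   13.94976677
   62.65790256 -140.7089797 ]
{'time_s': 12.2333, 'qpos': [-11.2553, 19.2962, -38.2132, 102.6181, 13.9498, 62.6579, -140.709], 'tool_pos': [0.4328, 0.3746, 0.0954], 'tool_rot': [179.6246, -0.4313, 3.6611], 'force': [-5.6248, -6.2173, 18.5233], 'wrist_torque': [-1.3728, 1.3205, 1.2834], 'grip_width': 0.0125}
{'time_s': 12.2833, 'qpos': [-11.2792, 19.2972, -38.1878, 102.6166, 13.9473, 62.6575, -140.8419], 'tool_pos': [0.4329, 0.3746, 0.0954], 'tool_rot': [179.6199, -0.4319, 3.5267], 'force': [-4.6534, -6.2365, 19.7898], 'wrist_torque': [-1.4588, 1.2195, 1.2744], 'grip_width': 0.0125}
{'time_s': 12.3333, 'qpos': [-11.2636, 19.2996, -38.2092, 102.6161, 13.9608, 62.656, -140.6442], 'tool_pos': [0.4329, 0.3746, 0.0954], 'tool_rot': [179.6189, -0.4378, 3.7352], 'force': [-4.1488, -6.4061, 19.4855], 'wrist_torque': [-1.5031, 1.2612, 1.2184], 'grip_width': 0.0126}
```

View pics/s8c.png

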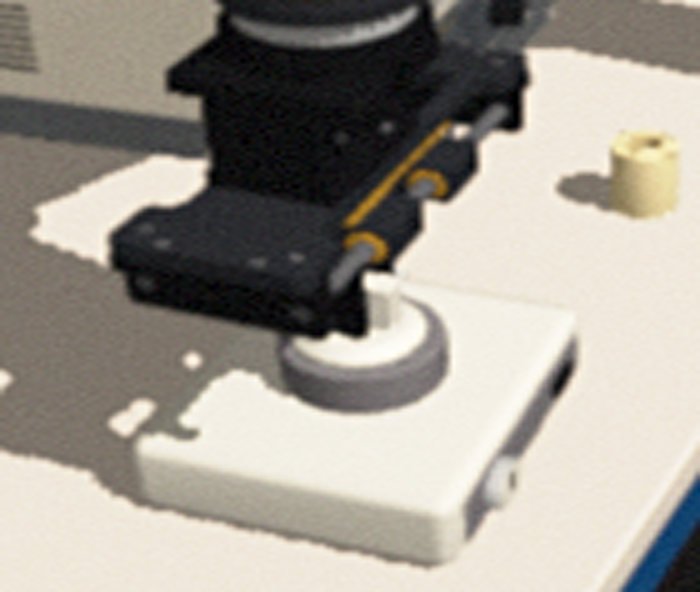

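View pics/w8.png

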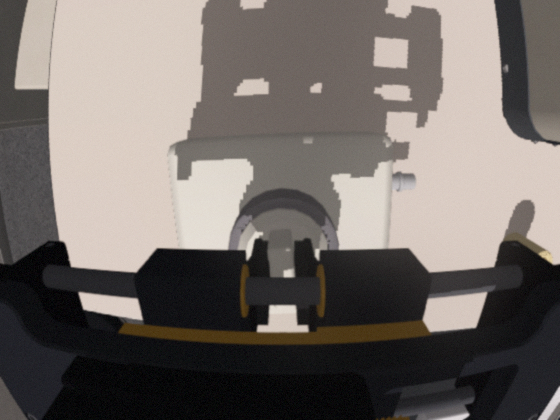

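View pics/t8.png

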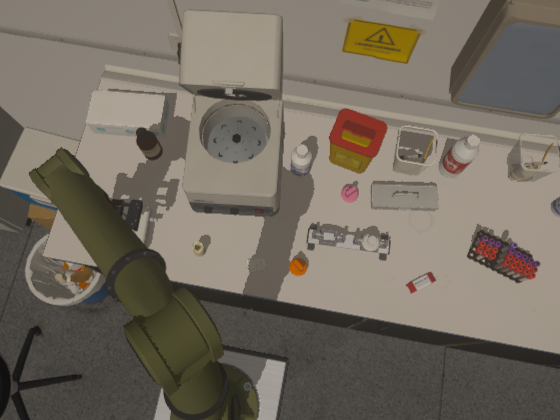

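The disc is flush with the collar in the side view. The stop is reached: torque is 1.3 Nm, the cartridge stays put, and the jaws have started to pry open to 12.5 mm. I'll ease the over-twist a little while still pushing, then check.

Request:
servo_tool(moves="-0.0005 0.0003 0.0033 0.004 -0.006 -0.12 1;-0.0005 0.0003 0.0033 0.004 -0.004 0.02 1;0 0 0.0033 0 0 0.03 1")

```text
time_s: 12.63
tool_pos: [0.433, 0.3746, 0.0954]
tool_rot: [179.5, -0.5, 6.4]
force: [-7.7, -8.1, 24.1]
grip_width: 0.012
```

```bash
python3 look.py w9;  python3 - <<'E'
import cv2,numpy as np
w=cv2.imread("pics/w9.png");cv2.imwrite("pics/w9c.png",np.clip(1.5*cv2.resize(w[180:340,200:360],None,fx=4,fy=3.7,interpolation=cv2.INTER_CUBIC).astype(float),0,255).astype(np.uint8))
E
```

```text
{'time_s': 12.6333, 'qpos': [-10.99, 19.3894, -38.6514, 102.6188, 14.3139, 62.6948, -138.2452], 'tool_pos': [0.433, 0.3746, 0.0954], 'tool_rot': [179.4983, -0.5245, 6.4409], 'force': [-7.7496, -8.0974, 24.1316], 'wrist_torque': [-1.7544, 1.8538, 0.9252], 'grip_width': 0.012}
```

View pics/w9c.png

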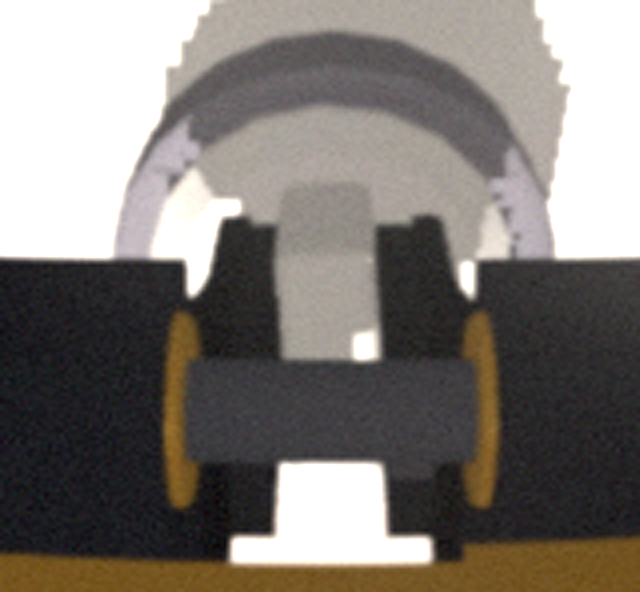

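```bash
python3 look.py s9 side; python3 -c "
from cell import env
o=env.get_obs();print(o['time_s'],o['tool_pos'],o['tool_rot'],o['force'],o['wrist_torque'],o['grip_width'])
print(env.sign_off())"
```

```text
{'time_s': 12.6833, 'qpos': [-11.0116, 19.3869, -38.6461, 102.6212, 14.3388, 62.7029, -138.2962], 'tool_pos': [0.4329, 0.3746, 0.0954], 'tool_rot': [179.4748, -0.5369, 6.4186], 'force': [-6.7681, -7.1844, 23.0351], 'wrist_torque': [-1.6671, 1.5232, 0.8494], 'grip_width': 0.0118}
12.7333 [0.43293998 0.37462619 0.09537044] [179.47909249  -0.53965838   6.46784559] [-6.7392728  -7.09350796 22.81996044] [-1.61568789  1.62104613  0.8566779 ] 0.011917901840211942
the job is handed in; nothing more can be done
None
```

I lifted the white winged cartridge straight up out of its clip and fitted it into the suction unit's port, lugs in the slots. I then pushed it flush and twisted it clockwise to the stop. I handed the job in at 12.7 s, still gripping and pushing.

- **Flush:** the TCP height stayed at 95.4 mm with about 23 N of push, more than the spring's 11 N. The side view shows the disc lying on the collar.
- **At the stop:** the tool turned about 89° (yaw 95.6° to 6.5°), a few degrees past the 83° stop, so the wing sits slightly skewed in the jaws. I eased it back about 3° after it over-twisted, and about 0.85 Nm still holds it against the stop.
- **Grip:** the wing is held at 11.9 mm opening with the squeeze set to 60 N.
- **Side load:** a sideways force of about 7 N on each of x and y remained, with the tool tilted about 0.5°. I could not trim it out fully.
- **Push peak:** the wrist force reached about 40 N vertically (43 N in total) for a moment when the disc first met the collar. That went through the cartridge, not the arm or gripper body.
- **Other things:** in the top view before hand-in, the blank plug was still in its clip. Both look-alikes and the bystanders I could see looked unmoved; I checked this by eye only.

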